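# Push a sample board past the spring catch

## Robot

A 7-joint arm with a two-finger parallel gripper is mounted at the origin on the work surface. World frame = base frame: x ahead of the robot, y to its left, z up, the work surface at z = 0. Lengths are in mm, angles in rad, forces in N, time in s.
With the tool pointing down it reaches from about 400 to 875 mm from the base axis. Payload 4.4 kg.
Tool frame: the origin (TCP) lies midway between the tips of the shut fingers; the grasp point (between the pads) lies 19 mm behind it; z points along the fingers, y is the direction in which the jaws open and shut (so a half turn about z gives the same grasp; the last joint's range is limited). The gripper opens to 85 mm and grips with 20 to 120 N. Pads are 22 mm wide; open, the fingers measure 114 mm over their backs; the gripper's body (76 mm by 85 mm) begins 54 mm behind the grasp point. The pads swing forward as they close: fully open they stand 13 mm farther back than shut.
Start: joints at [-1.266, 0.628, 0.038, 1.517, -0.027, 0.996, -0.02], TCP at [235.512, 605.848, 231.313] pointing down, gripper open.
Joint ranges: [-3.06, 3.06], [-0.37, 2.12], [-1.25, 1.32], [0.18, 2.47], [-1.1, 4.24], [0.23, 1.98], [-2.94, 2.94]. Speed limits (rad/s): [2.57, 2.57, 3.14, 3.14, 3.14, 3.14, 3.14].

## Interface

Orientations are given as [roll, pitch, yaw] about the fixed x, y, z axes, in that order (R = Rz(yaw) Ry(pitch) Rx(roll)).
In Python, from cell import * gives the robot as it stands. The module is installed in compiled form; this text tells all that it offers.
- The arm moves only by the tool move_arm, never from a script. Its argument "series" is a list of rows, each a list of 2 entries, a list of its own where there are three numbers: the shift along the tool's x, y, z in m, then the turn about the tool's z in rad. In form: [[[x, y, z], yaw], ...]. A call has 1 to 5 rows; each row is the pose to reach, as a shift and turn from the pose measured when the call began, along the tool's axes at that moment; what a row does not reach only later rows make up. A row lasts 1/8 s, in which the tool goes at most 62.5 mm and 10.7 degrees, less where a joint would pass 70% of its speed; a pose out of reach is approached as far as the arm can. A call with a gripper value outside its range is refused whole. "claw" is the opening, from 0 (shut) to 1 (fully open), set as the call begins (left out, the last holds). The fingers move at their own pace and stop on an object; the grip force is fixed at half the most. Time passes only in rows, so rows that repeat a pose let the fingers close. It gives the time, the measured TCP pose, the force and the opening at its end, in the units of the state.
- read_state(): the state, without advancing time (a new reading comes with each control period).
- get_image(name): name is "scene" or "top" or "wrist"; returns the picture (400x640x3 uint8, blue, green, red); there is no depth.
- camera_model(name): a dict with "fov_y" (degrees; the focal length in pixels is half the picture's height over the tangent of half this angle, whatever the lens; pixels are square), "cx", "cy" (the principal point, pixels), "pose" (4x4, takes a point from camera to world coordinates); the wrist camera has in their place "tool_from_camera" (4x4, takes a point from camera to tool coordinates, whose origin is the TCP and whose axes are the flange's). Camera axes: x right, y down, z forward; pixel columns grow to the right and rows downward; lengths in mm; the calibration is good to about 2 mm. A picture is of the moment at which its call begins: read the wrist's pose just before it. camera_model takes no time and is no camera call.
- finish_job(): hands the job in, once; it reports no verdict.
The state is a dict: "clock": time; "qpos": joint angles; "qd": joint speeds; "tau": joint torques, N m; "eef_pos": TCP position; "tool_rot": TCP orientation; "force": force on the tool from outside, world axes, zero at the start; "torque": the same for the moment, N m; "width": finger opening in mm.
Only numpy, scipy, OpenCV 4.12 (cv2) and the standard library are available. Lean on these libraries where they do the work, as an engineer would, in place of code of your own. Each camera call takes 0.05 s, during which the arm holds its last target. There are 200 camera calls.

## Task

With the fingertips, press down the steel bar of the spring catch in the slide, behind the white sample board, and keep the catch held well down while you push the board along the slide, right past the two teeth, so that they spring up behind it and lock it in when you let go. Only press and push: the board stays flat on its rails and is not lifted by its pull. Leave the loose hardware round about alone.

Things in the scene. Friction and masses are not known exactly. Their poses are not given: they have to be found in the camera images.
- track: Aluminium slide fixture fixed to the counter, 150 mm wide, 300 mm long, lying about crosswise in front of the robot. Origin on the counter surface below the middle between the two catch teeth; +y runs along the slide, the way the board must be pushed; x across, z up. Two running rails (16 mm wide, centred at x = +-50 mm, tops 26 mm above the counter, y = -175 to +100 mm) carry the board.
- stop (a point): Centre of the face of the grey end stop that closes the far end of the slide (track y = +100 mm; 44 mm high). The near end is open. Two grey side guides run the slide's length outside the rails: inner faces at x = +-59.5 mm, tops 38 mm above the counter.
- catch (a joint): Travel of the spring catch, m: 0 = up, 0.016 = fully down. Pressing its bar anywhere lowers the whole catch, which stays level: 3 N to start, about 8 N fully down; it springs up when let go. More than 8 mm down the teeth are below the rails' tops and the board can pass over them. A fingertip can slide along the bar, between the teeth too, while pressing.
- bar_mid (a point): Point on top of the catch's flat dark steel press bar, on the centre line, 80 mm before the teeth (track y = -80 mm); moves with it. The bar lies between the rails, 76 mm wide, track y = -160 to +35 mm; its top is 22 mm above the counter when up. The board passes above it and may stand over this point.
- teeth (a point): Midway between the catch's two square dark steel teeth (8 x 8 mm, at track y = 0, x = +-34 mm, 60 mm free between them), at the height of their tops; moves with the catch. Up, the tops are 34 mm above the counter, 8 mm above the rails, and block the board.
- board: Loose white sample board, 116 mm across the slide, 70 mm along it, 16 mm thick, about 0.35 kg, flat on the rails before the teeth. Origin at the centre of its underside, axes as the track's (1.5 mm play each side). A brass bar pull stands on it, across the slide, 18 mm ahead (+y) of its centre, 76 mm wide, its top 67 mm above the counter.
- board_rear (a point): Centre of the board's rear face, the 116 x 16 mm face to push (35 mm behind the board's centre, half-way up, 34 mm above the counter). The press bar lies open behind it.
- knob_a: a brass cabinet knob, 32 mm across and 31 mm tall, standing upright; origin at the centre of its foot. A bystander: leave it alone
- knob_b: a steel cabinet knob, 32 mm across and 31 mm tall, standing upright; origin at the centre of its foot. A bystander: leave it alone
- knob_c: another brass cabinet knob, 32 mm across and 31 mm tall, standing upright; origin at the centre of its foot. A bystander: leave it alone
- pull: a loose brass bar pull lying flat beside the slide, bar 110 mm long and 10 mm thick along its y, origin under the bar's middle, legs reaching 33 mm to +x. A bystander: leave it alone
- driver: a screwdriver lying on the counter, along its x, origin under it near its middle. A bystander: leave it alone
- carton: a cardboard carton, 70 x 110 x 35 mm, origin under its centre. A bystander: leave it alone
- cup: a white ceramic cup, 70 mm across and 60 mm tall, origin under its centre. A bystander: leave it alone
There are look-alikes about, which are no part of the job. Several things have the shape of the board; the one meant has the colours described above.

How it is judged:
By the outcome, as a careful person would: the job done as asked, in the order asked, and still so for the second after the job is handed in, with the robot touching nothing.
It also fails if it takes over 38 s, if anything falls off the work surface, if the arm or the gripper's body presses on something with over 40 N, if the wrist force passes 120 N, or if a joint passes its speed limit or range.

## Working session

There is one attempt and no reset: what is moved stays moved. The work goes in short steps, Python scripts to look and compute and a tool call to move; the robot and the scene stay as the last step left them, time stands still between calls to the robot, and variables do not carry over. Pictures are saved under pics/ and viewed, about 8 in all and at most 12, crops included, and the job is handed in when it is done.

Besides the shell and the picture viewer there is one more tool, called after "Call:" in YAML: its name, and indented under it one key for each argument. move_arm: Moves the arm, as the interface text tells. Its arguments: {"type":"object","properties":{"series":{"type":"array"},"claw":{"type":"number"}},"required":["series"]}

```bash
mkdir -p pics; python3 - <<'E'
from cell import *
import cv2,numpy as np
s=read_state();print({k:np.round(v,3) for k,v in s.items()})
for n in("scene","top"):
    cv2.imwrite(f"pics/{n}0.png",get_image(n)); m=camera_model(n);print(n,m["fov_y"],m["cx"],m["cy"],np.round(m["pose"],3).tolist(), [k for k in m])
print(camera_model("wrist"))
E
```

```text
{'clock': np.float64(0.0), 'qpos': array([-1.266,  0.629,  0.038,  1.518, -0.027,  0.996, -0.02 ]), 'qd': array([-0.001, -0.   ,  0.001,  0.   ,  0.001,  0.001, -0.001]), 'tau': array([ 1.0000e-03, -5.6340e+01,  1.2260e+00, -1.9345e+01,  1.1000e-02,
        1.0000e-02, -0.0000e+00]), 'eef_pos': array([235.263, 605.264, 230.395]), 'tool_rot': array([-3.14 ,  0.   ,  2.771]), 'force': array([ 0.236,  0.304, -0.459]), 'torque': array([-0.019,  0.054,  0.025]), 'width': np.float64(85.312)}
scene 53.26476295782041 321.98878392381204 201.48586798327523 [[-0.221, 0.641, -0.735, 1303.184], [0.975, 0.143, -0.168, 162.976], [-0.002, -0.754, -0.656, 685.164], [0.0, 0.0, 0.0, 1.0]] ['fov_y', 'cx', 'cy', 'pose']
top 53.67072446253349 320.5720168567639 197.18167204299627 [[-0.111, -0.972, 0.209, 323.64], [-0.994, 0.11, -0.018, 28.561], [-0.006, -0.21, -0.978, 1213.793], [0.0, 0.0, 0.0, 1.0]] ['fov_y', 'cx', 'cy', 'pose']
{'fov_y': 58.45576226300718, 'cx': 321.4818823060144, 'cy': 200.5029918027575, 'tool_from_camera': array([[-4.70072218e-04, -9.51770248e-01, -3.06811302e-01,
         7.89402935e+01],
       [ 9.99999548e-01, -7.00870104e-04,  6.42073174e-04,
        -3.13675383e-01],
       [-8.26141012e-04, -3.06810861e-01,  9.51770147e-01,
        -1.41843419e+02],
       [ 0.00000000e+00,  0.00000000e+00,  0.00000000e+00,
         1.00000000e+00]])}
```

View pics/top0.png

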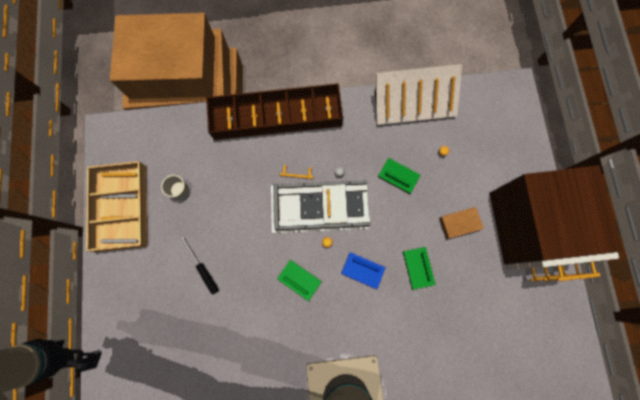

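View pics/scene0.png

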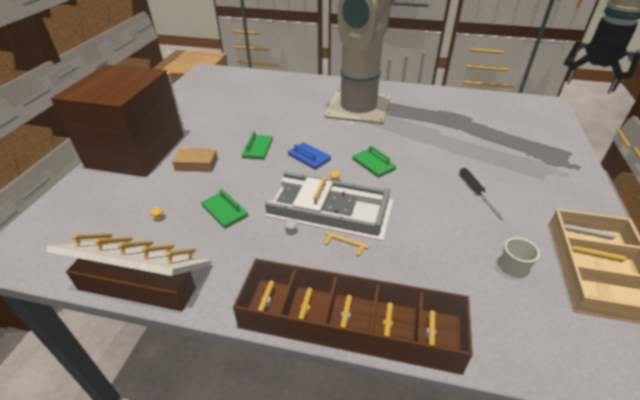

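```bash
python3 - <<'E'
import cv2,numpy as np
a=cv2.imread("pics/top0.png")[165:255,255:385];b=cv2.imread("pics/scene0.png")[160:250,255:400]
a=cv2.resize(a,(780,540),interpolation=cv2.INTER_CUBIC)
cv2.imwrite("pics/c1.png",a)
E
```

```text
(no output)
```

View pics/c1.png

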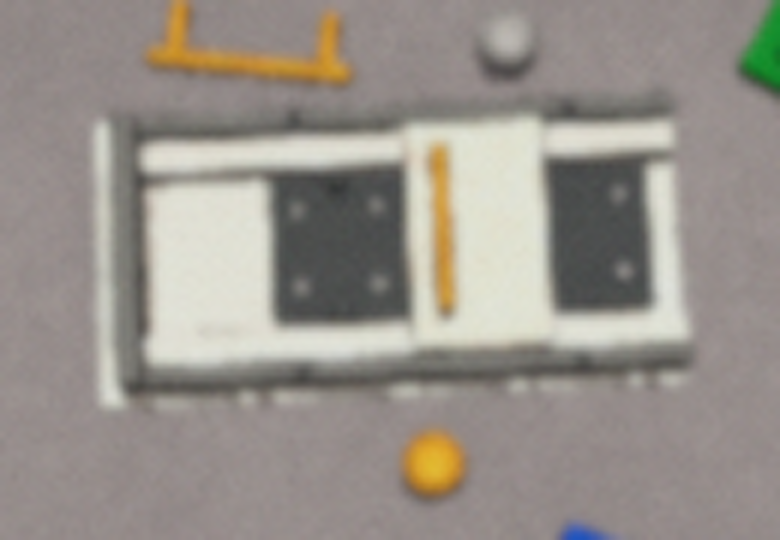

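```bash
cat > h.py <<'E'
from cell import *
import numpy as np, cv2
from scipy.spatial.transform import Rotation as R
def ray(name,u,v,z,pose=None,m=None):
    m=m or camera_model(name); f=200/np.tan(np.radians(m["fov_y"]/2))
    P=m["pose"] if pose is None else pose
    d=P[:3,:3]@np.array([(u-m["cx"])/f,(v-m["cy"])/f,1]); o=P[:3,3]
    return (o+d*(z-o[2])/d[2])[:2]
def wpose(s):
    T=np.eye(4);T[:3,:3]=R.from_euler("xyz",s["tool_rot"]).as_matrix();T[:3,3]=s["eef_pos"]
    return T@camera_model("wrist")["tool_from_camera"]
def totool(s,p):
    return R.from_euler("xyz",s["tool_rot"]).as_matrix().T@(np.array(p)-s["eef_pos"])
E
python3 - <<'E'
from h import *
c=lambda x,y:(255+x/6-.4,165+y/6-.4)
for n,p,z in [("bar+35 farx",(272,180),22),("bar+35 nearx",(278,325),22),("bar-160 near",(652,308),22),("bd front far",(405,125),42),("bd front near",(413,350),42),("bd rear far",(544,115),42),("bd rear near",(552,347),42),("knobsteel",(507,40),25),("knobbrass",(434,462),25)]:
    print(n,np.round(ray("top",*c(*p),z)))
E
```

```text
bar+35 farx [594.  70.]
bar+35 nearx [519.  74.]
bar-160 near [ 506. -116.]
bd front far [610.  -1.]
bd front near [495.   8.]
bd rear far [608. -72.]
bd rear near [489. -61.]
knobsteel [654. -59.]
knobbrass [440.   3.]
```

Call:
move_arm:
  series:
    - [[-0.04,-0.04,0],0.12]
    - [[-0.08,-0.08,0],0.24]
    - [[-0.12,-0.12,0],0.36]
    - [[-0.16,-0.16,0],0.48]
    - [[-0.2,-0.2,0],0.6]
  claw: 0

```text
clock: 0.72
eef_pos: [349.7, 344.6, 230.7]
tool_rot: [-3.14, 0.001, 2.167]
force: [1.6, -0.6, -0.4]
width: 0.1
```

```bash
python3 - <<'E'
from h import *
s=read_state();print(s["clock"],np.round(s["eef_pos"]),s["tool_rot"],s["qpos"].round(2),np.round(totool(s,[545,-93,150])))
E
```

```text
0.725 [350. 345. 231.] [-3.14008001e+00  1.14055478e-03  2.16698512e+00] [-0.99  0.41  0.22  1.95 -0.12  0.79 -0.11] [-472.  -84.   81.]
```

Call:
move_arm:
  series:
    - [[-0.055,-0.01,0.005],0.13]
    - [[-0.11,-0.02,0.01],0.26]
    - [[-0.165,-0.03,0.02],0.4]
    - [[-0.22,-0.04,0.03],0.53]
    - [[-0.275,-0.05,0.04],0.66]

```text
clock: 1.35
eef_pos: [463.1, 87.4, 190.8]
tool_rot: [-3.141, 0.002, 1.503]
force: [0.8, 0.6, -0.7]
width: 0.0
```

```bash
python3 - <<'E'
from h import *
s=read_state();print(s["clock"],np.round(s["eef_pos"]),s["tool_rot"],s["qpos"].round(2),np.round(totool(s,[545,-93,150])))
E
```

```text
1.35 [463.  87. 191.] [-3.14119718e+00  1.60752504e-03  1.50318975e+00] [-0.52  0.46  0.39  2.05 -0.27  0.68 -0.02] [-174.   94.   41.]
```

Call:
move_arm:
  series:
    - [[-0.045,0.024,0.01],0]
    - [[-0.09,0.048,0.02],0]
    - [[-0.13,0.07,0.03],0]
    - [[-0.174,0.094,0.04],0]
    - [[-0.174,0.094,0.04],0]

```text
clock: 1.98
eef_pos: [545.5, -97.8, 150.2]
tool_rot: [-3.141, 0.005, 1.496]
force: [-0.4, 1.0, 0.4]
width: 0.2
```

```bash
python3 - <<'E'
from h import *
s=read_state();print(s["clock"],np.round(s["eef_pos"]),s["tool_rot"],s["qpos"].round(2))
im=get_image("wrist");cv2.imwrite("pics/w1.png",im);cv2.imwrite("pics/w1b.png",cv2.resize(im,(800,500)))
E
```

```text
1.975 [546. -98. 150.] [-3.14137901  0.00471501  1.49629796] [-0.1   0.62  0.34  1.88 -0.3   0.69  0.34]
```

View pics/w1b.png

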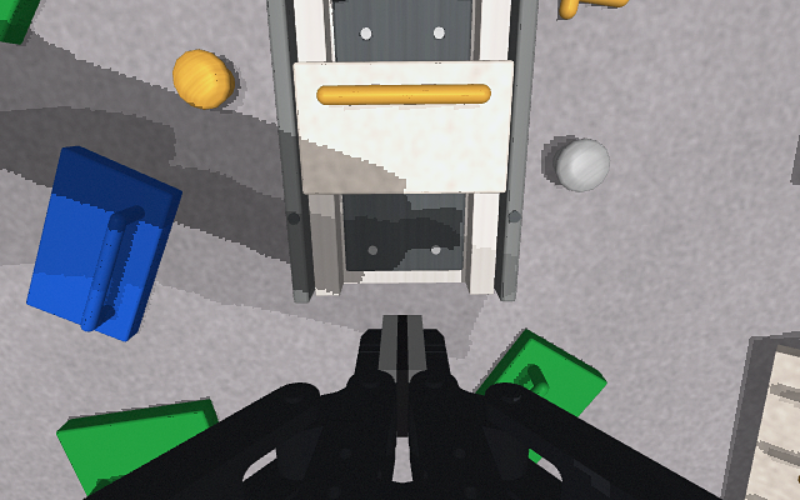

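```bash
python3 - <<'E'
from h import *
s=read_state();T=wpose(s);m=camera_model("wrist")
for n,p,z in [("bar rear L",(346,270),22),("bar rear R",(462,270),22),("bd rear L",(302,192),42),("bd rear R",(506,192),42),("bd front L",(295,63),42),("bd front R",(513,63),42),("rail end L in",(343,293),26),("rail end R in",(470,293),26)]:
    w=ray("wrist",p[0]/1.25,p[1]/1.25,z,T,m);print(n,np.round(w,1),np.round(totool(s,[*w,z]),1))
E
```

```text
bar rear L [ 506.7 -113.9] [-21.6 -36.4 128.4]
bar rear R [ 581.2 -119.2] [-21.5  38.4 128.3]
bd rear L [490.3 -58.2] [ 32.8 -56.7 108.3]
bd rear R [605.1 -66.4] [ 32.8  58.4 108.1]
bd front L [496.2   8.9] [100.1 -55.6 108.1]
bd front R [608.7   0.8] [100.1  57.2 108. ]
rail end L in [ 503.7 -128.1] [-35.9 -38.4 124.4]
rail end R in [ 585.5 -133.9] [-35.9  43.6 124.3]
```

Call:
move_arm:
  series:
    - [[0,0.001,0.05],0]
    - [[0,0.001,0.1],0]
    - [[0,0.001,0.12],0]
    - [[0,0.001,0.132],0]
    - [[0,0.001,0.136],0]

```text
clock: 2.65
eef_pos: [544.6, -93.2, 14.2]
tool_rot: [-3.138, 0.001, 1.501]
force: [-2.7, 2.6, 5.2]
width: 0.1
```

Call:
move_arm:
  series:
    - [[0,0,0.004],0]
    - [[0,0,0.007],0]
    - [[0,0,0.007],0]

```text
clock: 3.02
eef_pos: [544.6, -93.3, 8.0]
tool_rot: [-3.138, 0.001, 1.501]
force: [-3.2, 0.4, 4.6]
width: -0.3
```

Call:
move_arm:
  series:
    - [[0,0,0.001],0]
    - [[0,0,0.002],0]
    - [[0,0,0.002],0]

```text
clock: 3.4
eef_pos: [544.6, -93.3, 6.9]
tool_rot: [-3.139, 0.0, 1.501]
force: [-2.8, 1.2, 5.0]
width: -0.3
```

```bash
python3 - <<'E'
from h import *
F=[]
for i in range(3):
    s=read_state();im=get_image("wrist");F.append(np.r_[s["eef_pos"],s["force"]].round(1))
print(*F,s["clock"]);cv2.imwrite("pics/w2.png",im)
print(totool(s,[547.7,-62.3,34]))
E
```

```text
[544.6 -93.3   6.9  -2.8   1.2   5. ] [544.7 -93.3   7.   -2.8   0.7   6.6] [544.7 -93.3   7.   -3.6  -0.    5.9] 3.5
[ 31.1115846    0.77235498 -27.00359929]
```

View pics/w2.png

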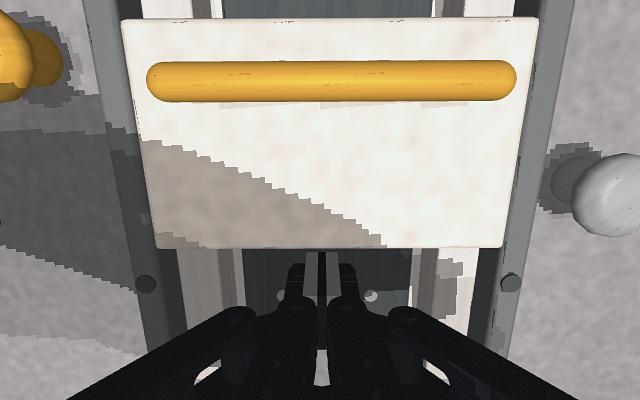

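Call:
move_arm:
  series:
    - [[0.007,0.001,0.001],0]
    - [[0.014,0.001,0.001],0]
    - [[0.021,0.001,0.001],0]
    - [[0.03,0.001,0.001],0]
    - [[0.04,0.001,0.001],0]

```text
clock: 4.18
eef_pos: [551.0, -58.1, 7.6]
tool_rot: [3.138, 0.006, 1.497]
force: [-1.3, -7.9, 5.5]
width: 0.1
```

Call:
move_arm:
  series:
    - [[0.01,-0.001,0.001],0]
    - [[0.02,-0.002,0.0015],0]
    - [[0.03,-0.002,0.0015],0]
    - [[0.04,-0.002,0.0015],0]

```text
clock: 4.68
eef_pos: [554.2, -24.2, 7.8]
tool_rot: [3.131, 0.013, 1.493]
force: [-2.0, -12.2, 8.9]
width: -0.1
```

```bash
python3 - <<'E'
from h import *
im=get_image("wrist");cv2.imwrite("pics/w3.png",im);s=read_state();print(s["force"],s["torque"],s["eef_pos"],s["tool_rot"],s["qpos"].round(2))
E
```

```text
[ -1.81903115 -11.35429306  10.79588805] [-2.22707863  0.44785848  0.03467157] [554.35575837 -22.13995022   7.75210518] [3.13089497 0.01138648 1.49468266] [-0.17  0.85  0.23  1.95 -0.43  0.39  0.32]
```

View pics/w3.png

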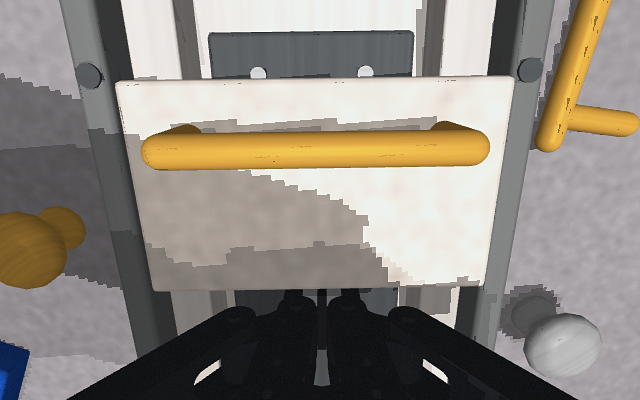

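Call:
move_arm:
  series:
    - [[0.01,-0.002,0.001],0]
    - [[0.02,-0.004,0.001],0]
    - [[0.03,-0.005,0.001],0]
    - [[0.04,-0.005,0.001],0]
    - [[0.05,-0.005,0.001],0]

```text
clock: 5.35
eef_pos: [556.1, 22.9, 8.1]
tool_rot: [3.123, 0.017, 1.49]
force: [-0.5, -10.0, 8.3]
width: -0.2
```

Call:
move_arm:
  series:
    - [[0.01,-0.002,0.001],0]
    - [[0.02,-0.003,0.0015],0]
    - [[0.03,-0.003,0.0015],0]
    - [[0.031,-0.003,0.0015],0]

```text
clock: 5.85
eef_pos: [558.8, 49.1, 8.2]
tool_rot: [3.116, 0.022, 1.487]
force: [-1.2, -10.2, 10.1]
width: 0.1
```

```bash
python3 - <<'E'
from h import *
s=read_state();im=get_image("wrist");cv2.imwrite("pics/w4.png",im);cv2.imwrite("pics/s4.png",cv2.resize(get_image("scene")[150:250,250:410],(800,500),interpolation=cv2.INTER_CUBIC));print(s["force"],s["eef_pos"],s["tool_rot"])
E
```

```text
[ -1.21915064 -10.2281072   10.07559974] [558.79283837  49.09148208   8.19712266] [3.11568618 0.02196639 1.48704599]
```

View pics/w4.png

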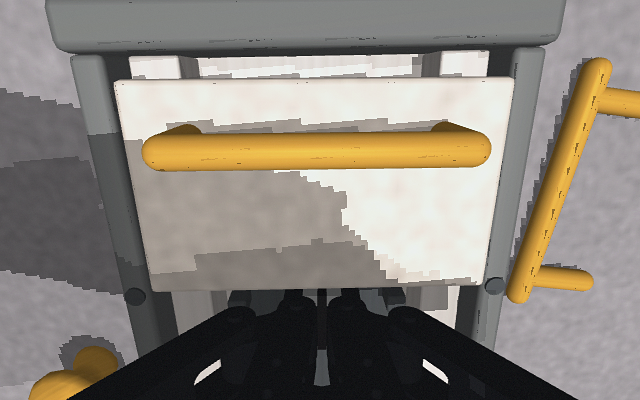

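```bash
python3 - <<'E'
from h import *
s=read_state();T=wpose(s);m=camera_model("wrist")
for n,p,z in [("stop L",(130,54),44),("stop R",(490,50),44),("front L",(116,81),42),("front R",(513,77),42),("rear L",(152,291),42),("rear R",(484,285),42)]:
    w=ray("wrist",*p,z,T,m);print(n,np.round(w,1),np.round(totool(s,[*w,z]),1))
im=cv2.imread("pics/w4.png")[260:360,180:460];cv2.imwrite("pics/c4.png",cv2.resize(im,None,fx=2.8,fy=2.8,interpolation=cv2.INTER_CUBIC))
E
```

```text
stop L [513.8 140.5] [ 86.5 -51.5 -39.1]
stop R [610.6 133.5] [ 87.6  45.5 -36.6]
front L [507.3 134.1] [ 79.7 -57.5 -37.1]
front R [618.7 125.8] [ 80.7  54.1 -34.2]
rear L [501.1  66.7] [ 12.  -58.  -35.6]
rear R [614.8  57.6] [ 12.5  56.  -32.7]
```

View pics/c4.png

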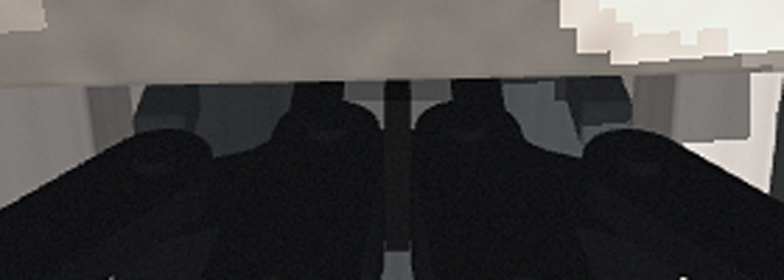

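Call:
move_arm:
  series:
    - [[-0.005,-0.002,0.001],0]
    - [[-0.007,-0.002,0],0]
    - [[-0.007,-0.002,-0.02],0]
    - [[-0.007,-0.002,-0.05],0]
    - [[-0.007,-0.002,-0.1],0]

```text
clock: 6.58
eef_pos: [554.0, 44.7, 108.9]
tool_rot: [3.116, 0.022, 1.487]
force: [0.7, 0.8, -0.1]
width: -0.1
```

Call:
move_arm:
  series:
    - [[-0.02,0,-0.04],0]
    - [[-0.04,0,-0.08],0]
    - [[-0.06,0,-0.08],0]
    - [[-0.06,0,-0.08],0]

```text
clock: 7.08
eef_pos: [547.8, -14.8, 191.4]
tool_rot: [3.112, 0.022, 1.484]
force: [-0.8, 0.7, -0.3]
width: -0.0
```

```bash
python3 - <<'E'
from h import *
s=read_state();im=get_image("wrist");cv2.imwrite("pics/w5.png",im);a=get_image("scene")[140:260,240:410]
print(s["clock"],s["force"],s["eef_pos"],s["tool_rot"])
cv2.imwrite("pics/s5.png",np.vstack([im[:260],cv2.resize(a,(640,452),interpolation=cv2.INTER_CUBIC)[60:390]]))
E
```

```text
7.075 [-0.75084607  0.672189   -0.31025396] [547.79889738 -14.82314725 191.40453975] [3.11233687 0.02217029 1.48358077]
```

View pics/s5.png

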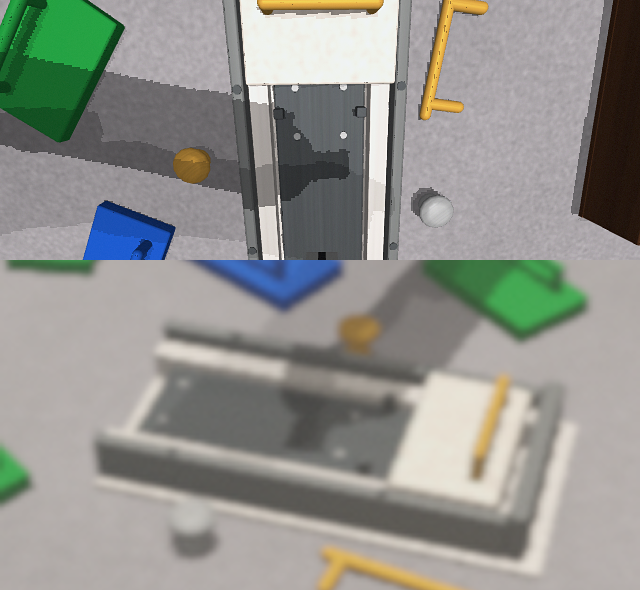

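```bash
python3 -c "
from cell import *
print(finish_job())"
```

```text
the job is handed in; nothing more can be done
None
```

I pressed the catch bar down with the shut fingertips behind the board and slid along the bar, pushing the board past the two teeth. I then backed off a few millimetres, lifted clear and handed the job in at about 7 s.

- **Catch:** it was held about 14–15 mm down during the push, judged from the fingertip height against the bar's raised height. The tool force stayed around 16 N or less.
- **Board:** the last pictures show it flat, with its rear edge clear of both teeth. By my estimates the rear face is about 17–23 mm past the middle of the teeth. Two estimates disagree on the gap left to the end stop: about 7 mm from the picture and 13 mm from how far the tool moved. Either way it is well past.
- **Teeth:** they look sprung up behind the board in both views. I did not measure their height.
- **Surroundings:** the knobs and loose pull nearest the slide look undisturbed in those pictures. The other loose items were out of view at the end, and I did not steer the arm near them. The robot was touching nothing, with a force reading near zero.
- **Drift:** during the push the tool drifted 2–4 mm sideways and tilted about 0.03 rad. The board stayed between its guides.

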